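# Seat the sample shelf board and lock it

## Task

Push the wooden shelf board along its rails, away from the robot, until it drops into the locating notches and sits fully down at all four feet. Then push the brass keeper round by its red pin as far as it goes, so that it lies behind the board's front edge and locks it in. Use the fingertips only: lift nothing, keep the three small bottles standing on the board, and leave everything else on the table where it stands.

Things in the scene. Friction and masses are not known exactly. Their poses are not given: they have to be found in the camera images.
- rack: fixed rail frame 360 mm long (x), 240 mm wide (y): white beams, each with two dark steel riding lanes (tops 48 mm above the table) and outside them an aluminium guide, 14 mm thick, inner face 107 mm from the middle, top 70 mm above the table. Origin on the table under its middle; x along the rails away from the robot (the way to push), y to the left, z up
- seat (a point): point fixed to the rail frame at its x = +70, y = 0, z = 42 mm, with the frame's axes: where the board's origin lies when seated (3 mm play along x). Each lane has one notch, 26 mm long, 6 mm deep, yellow floor, 55 mm beyond (inner lanes) or short of (outer lanes) this point. The notch walls stop a board pushed slowly (under about 100 mm/s); the rails run on beyond
- shelf_board: loose wooden board, 150 mm (x) by 210 mm (y), about 0.5 kg, sliding at 1 to 3 N, between the guides with 1.8 mm play each side, x and y as the rail frame's. Origin under its centre, level with the undersides of its 4 black feet (20 x 12 x 8 mm, at x = -55 and +55 mm); plank 8 to 20 mm above it. Origin 48 mm above the table riding, 42 mm once dropped. Starts 55 to 135 mm short of the seat
- board_edge (a point): middle of the outer face (board x = -75 mm) of the dark wooden strip, 12 mm thick, along the board's edge nearest the robot: the place to push. The strip's face reaches from 28 mm below this point to 9 mm above it; 210 mm wide
- keeper (a joint): angle of the brass keeper, rad: 0 = closed, lying across the rails behind the board's front strip (a stop ends it there); about 1.57 = pointing along the rails back towards the robot; up to 2.6 = swung outwards, clear of the rails. It grows clockwise seen from above; it stays where it is left and needs about 1 N at the pin
- keeper_pivot (a point): the keeper's pivot axis (vertical) on the left side of the rail frame, at x = -18 mm, y = +136 mm in the frame's axes, 79 mm above the table (mid-thickness of the bar); fixed to the frame, whose axes it shares
- keeper_pin (a point): middle of the keeper's upright red pin, 16 mm across, 65 mm from the pivot axis; the pin stands from 84 to 112 mm above the table on the flat brass bar (14 mm wide, 10 mm thick, 74 to 84 mm above the table, 75 mm long from the pivot)
- vial_a: squat closed amber glass bottle with a black cap, 36 mm across, 55 mm tall, standing loose on the shelf board, 70 g; origin at the centre of its underside, z up
- vial_b: squat closed green glass bottle with a white cap, 36 mm across, 55 mm tall, standing loose on the shelf board, 70 g; origin at the centre of its underside, z up
- vial_c: squat closed amber glass bottle with a blue cap, 36 mm across, 55 mm tall, standing loose on the shelf board, 70 g; origin at the centre of its underside, z up
- beaker: bystander: open glass beaker 60 mm across, 75 mm tall, loose on the table to the right of the rail frame; origin at the centre of its underside
- tall_bottle: bystander: amber bottle 56 mm across, 130 mm tall, on the table; origin at the centre of its underside
- cream_jar: bystander: white jar 68 mm across, 60 mm tall, on the table; origin at the centre of its underside
- weigh_cup: bystander: steel bowl 70 mm across, 40 mm tall, on the table; origin at the centre of its underside
- spatula: bystander: spatula 190 mm long lying on the table along its x; origin at its underside

How it is judged:
On the way, in this order (a step that is already met when the one before it is completed fails the run):
1. the board has dropped into its notches (z of shelf_board in the frame of rack between 0.0395 and 0.0445 m and x of shelf_board in the frame of rack between 0.064 and 0.076 m and y of shelf_board in the frame of rack between -0.005 and 0.005 m and angle between shelf_board's own z axis and vertical below 0.02 rad and angle between the x axis of shelf_board and the x axis of rack, either way round below 0.04 rad), for 0.2 s.
2. the keeper is swung fully round behind the board (value of joint keeper below 0.12 rad), for 0.2 s.
At the end, for the whole second after the job is handed in: Board seated in its notches (within 6 mm along, 5 mm across, 2.5 mm in height, level to 0.02 rad, straight to 0.04 rad), keeper below 0.12 rad, the three small bottles on the board and upright to 0.2 rad, all at rest; bystanders within 30 mm and 0.2 rad of upright (all of step 1 and value of joint keeper below 0.12 rad and angle between each of vial_a, vial_b, vial_c, beaker, tall_bottle, cream_jar, weigh_cup, spatula's own z axis and vertical below 0.2 rad and z of vial_a in the frame of shelf_board between 0.014 and 0.026 m and z of vial_b in the frame of shelf_board between 0.014 and 0.026 m and z of vial_c in the frame of shelf_board between 0.014 and 0.026 m and linear speed of shelf_board below 0.02 m/s and velocity of joint keeper between -0.1 and 0.1 rad/s and linear speed of each of vial_a, vial_b, vial_c below 0.03 m/s and distance of each of beaker, tall_bottle, cream_jar, weigh_cup, spatula from where it was at the start of the episode below 0.03 m); the robot touches nothing.
It fails at once if the board was lifted off its rails or tipped (z of shelf_board in the frame of rack above 0.062 m or angle between shelf_board's own z axis and vertical above 0.15 rad).
It fails at once if a small bottle was tipped over, lifted or knocked off the board (angle between any of vial_a, vial_b, vial_c's own z axis and vertical above 0.6 rad or z of any of vial_a, vial_b, vial_c in the frame of shelf_board above 0.04 m or z of any of vial_a, vial_b, vial_c in the frame of shelf_board below 0 m).
It fails at once if a bystander was moved more than 30 mm, lifted or tipped (distance of any of beaker, tall_bottle, cream_jar, weigh_cup, spatula from where it was at the start of the episode above 0.03 m or angle between any of beaker, tall_bottle, cream_jar, weigh_cup, spatula's own z axis and vertical above 0.5 rad).
It also fails if it takes over 61 s, if anything falls off the work surface, if the arm or the gripper's body presses on something with over 40 N, if the wrist force passes 120 N, or if a joint passes its speed limit or range.

## Robot

A 6-joint arm with a two-finger parallel gripper is mounted at the origin on the work surface. World frame = base frame: x ahead of the robot, y to its left, z up, the work surface at z = 0. Lengths are in m, angles in rad, forces in N, time in s.
With the tool pointing down it reaches from about 0.4 to 0.825 m from the base axis. Payload 7 kg.
Tool frame: the origin (TCP) lies at the centre of the arm's flange, where the gripper is bolted on; the fingertips stand 173 mm ahead of it and the grasp point (between the pads) lies 155 mm ahead of it; z points along the fingers, y is the direction in which the jaws open and shut (so a half turn about z gives the same grasp; the last joint's range is limited). The gripper opens to 85 mm and grips with 20 to 120 N. Pads are 22 mm wide; open, the fingers measure 114 mm over their backs; the gripper's body (76 mm by 85 mm) begins 54 mm behind the grasp point. The pads swing forward as they close: fully open they stand 13 mm farther back than shut.
Start: joints at [-1.011, 0.359, 0.012, 0, -1.224, -0.288], TCP at [0.181, -0.65, 0.405] pointing down, gripper open.
Joint ranges: [-3.07, 3.07], [-1.43, 2.12], [-1.02, 1.25], [-3.03, 1.67], [-3.05, -0], [-3.03, 3.03]. Speed limits (rad/s): [2.39, 2.39, 3.01, 3.14, 3.14, 3.14].

## Interface

Orientations are given as [roll, pitch, yaw] about the fixed x, y, z axes, in that order (R = Rz(yaw) Ry(pitch) Rx(roll)).
In Python, from rig import * gives the robot as it stands.
- The arm moves only by the shell command python3 -m crank 'ROWS' [FORCE]. ROWS is JSON, a list of rows, each a list of 3 entries, a list of its own where there are three numbers: the shift along the tool's x, y, z in mm, then the turn, a rotation vector about the tool's x, y, z in rad, then the opening, from 0 (shut) to 1 (fully open). A call has 1 to 12 rows; each row shifts and turns the commanded pose from where the row before left it, along the tool's axes as they then stand; what a row does not reach is not made up. A row lasts 1/12 s, in which the tool goes at most 41.7 mm and 7.16 degrees, less where a joint would pass 70% of its speed; a pose out of reach is approached as far as the arm can. A call is refused whole if a number of a shift passes 41.7 or a number of a turn 0.125, either way. A call with a gripper value outside its range is refused whole. The fingers move at their own pace and stop on an object; FORCE is the grip in N (left out, the last holds). Time passes only in rows, so rows that do not move let the fingers close. It gives the time, the measured TCP pose, the force and the opening at its end, in the units of the state.
- get_obs(): the state, without advancing time (a new reading comes with each control period).
- get_image(name): name is "scene" or "top"; returns a dict with "frame" (384x512x3 uint8, blue, green, red), "fx", "fy", "cx", "cy" (pixels), "dist" ([k1, k2, p1, p2, k3] as OpenCV has them; the pictures are not rectified), "R" (3x3) and "t" (3): a world point X has camera coordinates R X + t. Camera axes: x right, y down, z forward; pixel columns grow to the right and rows downward; lengths in m; the calibration is good to about 2 mm. A picture is of the moment at which its call begins. There is no depth.
- finish_job(): hands the job in, once; it reports no verdict.
The state is a dict: "t": time; "q": joint angles; "joint_velocities": joint speeds; "tau": joint torques, N m; "position": TCP position; "tool_rot": TCP orientation; "contact_force": force on the tool from outside, world axes, zero at the start; "wrist_torque": the same for the moment, N m; "width": finger opening in m.
Only numpy, scipy, OpenCV 4.12 (cv2) and the standard library are available. Lean on these libraries where they do the work, as an engineer would, in place of code of your own. Each camera call takes 0.05 s, during which the arm holds its last target. There are 200 camera calls.

## Working session

There is one attempt and no reset: what is moved stays moved. The work goes in short steps, Python scripts to look and compute and a shell command to move; the robot and the scene stay as the last step left them, time stands still between calls to the robot, and variables do not carry over. Pictures are saved under pics/ and viewed, about 8 in all and at most 12, crops included, and the job is handed in when it is done.

```bash
mkdir -p pics; ls
python3 - <<'E'
from rig import *
import cv2
for n in("scene","top"):
    im=get_image(n); cv2.imwrite(f"pics/{n}0.png",im["frame"]); print(n,im["fx"],im["fy"],im["cx"],im["cy"],im["dist"],im["R"],im["t"])
print(get_obs())
E
```

```text
pics
scene 359.6180179546823 359.6180179546823 257.5837827712843 196.4573751922702 [0.03884802 0.         0.         0.         0.        ] [[-0.27633485  0.96099924 -0.01093185]
 [ 0.73329508  0.20347878 -0.64874858]
 [-0.62122249 -0.18728811 -0.76092429]] [ 0.11811544 -0.38819305  1.43517206]
top 353.31540557923864 353.31540557923864 252.07332497738375 193.5838164221201 [-0.03205135  0.          0.          0.          0.        ] [[-0.02730233 -0.99956456  0.01119237]
 [-0.99710235  0.02643637 -0.07133033]
 [ 0.07100339 -0.01310742 -0.99738995]] [0.03469186 0.60373642 1.28069003]
{'t': 0.1, 'q': array([-1.01090056e+00,  3.59341515e-01,  1.11208415e-02, -3.02297273e-04,
       -1.22410082e+00, -2.88101724e-01]), 'joint_velocities': array([-2.95769525e-04,  1.09884847e-03,  3.08438013e-03, -2.94300964e-05,
        1.77668587e-03,  1.53149447e-04]), 'tau': array([-2.30657686e-03, -5.84769130e+01,  2.94105649e+01,  6.95457771e+00,
       -3.25125860e-03, -5.06730316e-06]), 'position': array([ 0.18115863, -0.6500511 ,  0.40382841]), 'tool_rot': array([ 3.14004959e+00, -1.60911995e-04, -2.86990143e+00]), 'contact_force': array([ 0.14183193, -0.17184464,  0.05137278]), 'wrist_torque': array([-0.02561023, -0.02082846, -0.0339542 ]), 'width': 0.08532325298907006}
```

View pics/top0.png

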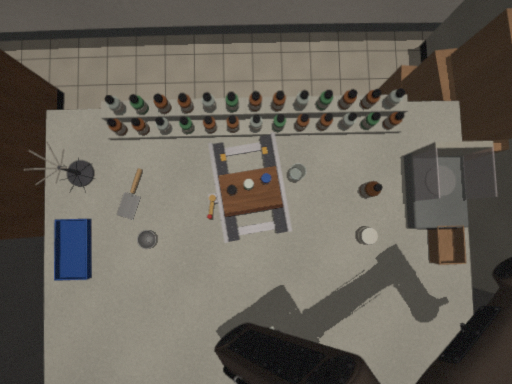

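View pics/scene0.png

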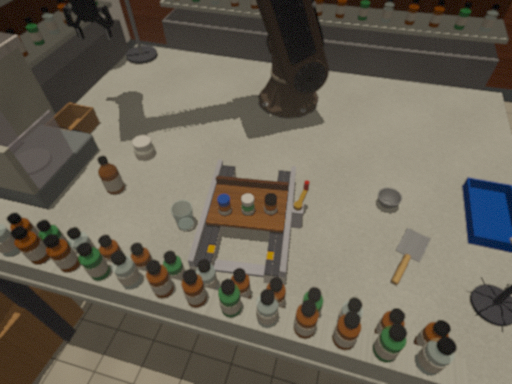

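The top view shows the rack near (250,188), with the board around (250,190) and the three bottles on it. The keeper is at about (211,207), and the beaker at (296,174). I'll enlarge this area.

Run:
```python
import cv2
a=cv2.imread("pics/top0.png")[125:250,190:315]
cv2.imwrite("pics/c1.png",cv2.resize(a,None,fx=4.8,fy=4.8,interpolation=cv2.INTER_CUBIC))
```

```text
(no output)
```

View pics/c1.png

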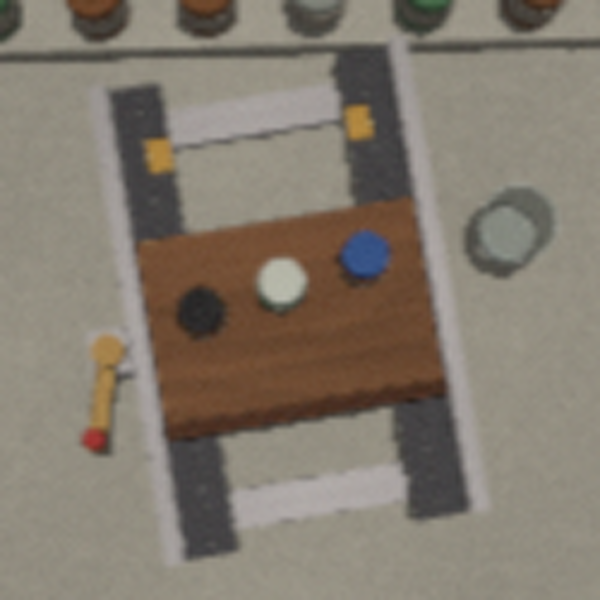

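The crop (×4.8, offset 190,125) gives these positions:
- **Guide ends:** left near (174,562), left far (98,90), right near (479,510), right far (399,42).
- **Keeper:** pivot (107,351), pin top (95,439).
- **Strip's top edge, robot side:** about (170,430) to (445,388).

```bash
cat > h.py <<'E'
import numpy as np, cv2
from rig import *
from scipy.optimize import least_squares
def ray(im,p,z):
    K=np.array([[im["fx"],0,im["cx"]],[0,im["fy"],im["cy"]],[0,0,1]])
    u=cv2.undistortPoints(np.array([[p]],float),K,np.array(im["dist"],float))[0,0]
    R=np.array(im["R"]);t=np.array(im["t"]); c=-R.T@t; d=R.T@np.array([*u,1])
    return (c+d*(z-c[2])/d[2])
E
python3 - <<'E'
from h import *
im=get_image("top"); P=lambda x,y,z: ray(im,(x/4.8+190-.4,y/4.8+125-.4),z)[:2]
px=[(174,562),(98,90),(479,510),(399,42)]; m=np.array([(-.18,.114),(.18,.114),(-.18,-.114),(.18,-.114)])
w=np.array([P(*p,.07) for p in px])
def rot(a): c,s=np.cos(a),np.sin(a); return np.array([[c,-s],[s,c]])
f=lambda v:(m@rot(v[2]).T+v[:2]-w).ravel()
s=least_squares(f,[.5,0,.1]); v=s.x; print(v,s.fun*1000)
toR=lambda q:(q-v[:2])@rot(v[2])
for n,p,z in [("pivot",(107,351),.084),("pin",(95,439),.112),("stripL",(170,430),.093),("stripR",(445,388),.093),("farL",(140,243),.068),("farR",(413,199),.068),("blk",(201,311),.123),("wht",(281,282),.123),("blu",(365,254),.123),("beaker",(508,233),.075)]:
    q=P(*p,z); print(n,q,toR(q)*1000)
print(v[:2]+rot(v[2])@[-.018,.136])
E
```

```text
[0.62534538 0.02763336 0.13728328] [-2.65933694  0.13550751  2.69539564  0.40675252 -3.12289867 -1.00461912
  3.08683998  0.46235908]
pivot [0.5891894  0.16031476] [-17.65803106 136.38108879]
pin [0.52505246 0.16722584] [-80.24573114 152.00444044]
stripL [0.53029221 0.1150715 ] [-82.19273051  99.62373106]
stripR [ 0.55526305 -0.08461881] [ -84.78494714 -101.60510302]
farL [0.66984572 0.1359192 ] [ 58.90083862 101.17703719]
farR [ 0.6975629 -0.0679193] [  58.46143833 -104.53679252]
blk [0.61334665 0.08935242] [-3.43943309 62.78041897]
wht [0.63247816 0.03219609] [7.69008984 3.54366185]
blu [ 0.65089473 -0.02797976] [ 17.69817208 -58.58637993]
beaker [ 0.66937297 -0.13693807] [  21.0913527  -169.04833668]
[0.5889028  0.15989046]
```

The fit is good to about 3 mm. The measured pivot matches its given position. The keeper is at about 1.81 rad, and the board is about 83 mm short. Next I turn the tool to the rack's axes (tool x = −rack x, tool y = +rack y) and approach with the fingers open.

```bash
python3 -m crank '[[[-20,32,0],[0,0,0.067],1],[[-20,32,0],[0,0,0.067],1],[[-21,32,0],[0,0,0],1],[[-21,32,0],[0,0,0],1],[[-21,32,0],[0,0,0],1],[[-21,32,0],[0,0,0],1],[[-21,32,0],[0,0,0],1],[[-21,32,0],[0,0,0],1],[[-21,32,0],[0,0,0],1],[[-21,32,0],[0,0,0],1],[[-21,32,0],[0,0,0],1],[[-21,32,0],[0,0,0],1]]'
cat >> h.py <<'E'
V=np.array([.62535,.02763,.13728])
def rk(p):
    c,s=np.cos(V[2]),np.sin(V[2]); d=np.array(p[:2])-V[:2]; return np.array([c*d[0]+s*d[1],-s*d[0]+c*d[1],p[2]])*1000
def st():
    o=get_obs(); c,s=np.cos(V[2]),np.sin(V[2]); f=o["contact_force"]
    print("t",round(o["t"],2),"rack",rk(o["position"]).round(1),"rpy",o["tool_rot"].round(3),"F",np.round([c*f[0]+s*f[1],-s*f[0]+c*f[1],f[2]],1),"w",round(o["width"],4))
E
python3 -c "from h import *;st()"
```

```text
t: 1.15
position: [0.3691, -0.231, 0.4049]
tool_rot: [-3.142, 0.001, -3.004]
contact_force: [1.0, -0.8, 0.5]
width: 0.0854
t 1.15 rack [-289.3 -221.2  404.9] rpy [-3.142e+00  1.000e-03 -3.004e+00] F [ 0.8 -1.   0.5] w 0.0854
```

```bash
python3 -m crank '[[[-20,28,0],[0,0,0],1],[[-20,28,0],[0,0,0],1],[[-20,28,0],[0,0,0],1],[[-20,28,0],[0,0,0],1],[[-20,28,15],[0,0,0],1],[[-20,28,15],[0,0,0],1],[[-20,28,15],[0,0,0],1],[[-15,24,20],[0,0,0],1],[[0,0,30],[0,0,0],1],[[0,0,30],[0,0,0],1],[[0,0,20],[0,0,0],1],[[0,0,10],[0,0,0],1]]'
python3 - <<'E'
from h import *
st()
cv2.imwrite("pics/s2.png",cv2.resize(get_image("scene")["frame"][100:290,150:350],None,fx=3.1,fy=3.1,interpolation=cv2.INTER_CUBIC))
E
```

```text
t: 2.15
position: [0.4912, 0.0063, 0.2467]
tool_rot: [-3.141, -0.004, -3.004]
contact_force: [0.3, -0.4, 0.7]
width: 0.0854
t 2.15 rack [-135.8   -2.7  246.7] rpy [-3.141 -0.004 -3.004] F [ 0.3 -0.5  0.7] w 0.0854
```

View pics/s2.png

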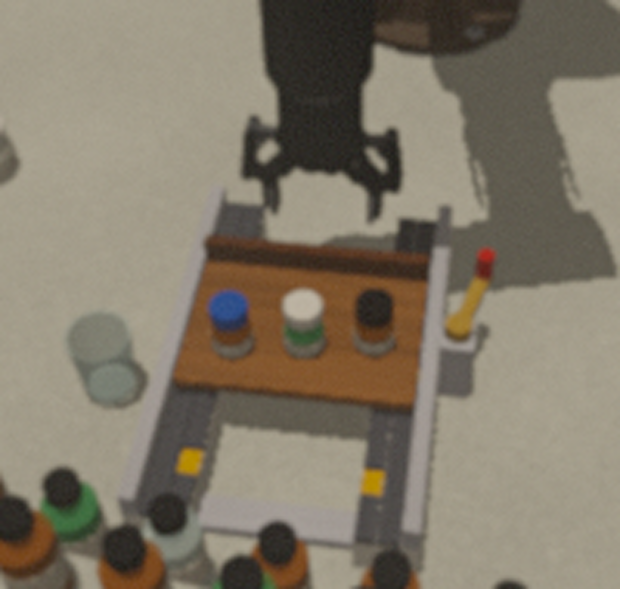

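The scene view shows the open fingers centred behind the upright strip and just short of it, all bottles standing, and the keeper swung outwards. Next I advance slowly.

```bash
python3 -m crank '[[[-4,1,3],[0,0,0],1],[[-4,1,3],[0,0,0],1],[[-4,0,0],[0,0,0],1],[[-4,0,0],[0,0,0],1],[[-4,0,0],[0,0,0],1],[[-4,0,0],[0,0,0],1],[[-4,0,0],[0,0,0],1],[[-4,0,0],[0,0,0],1]]'; python3 -c "from h import *;st()"
python3 -m crank '[[[-3,0,0],[0,0,0],1],[[-3,0,0],[0,0,0],1],[[-3,0,0],[0,0,0],1],[[-3,0,0],[0,0,0],1],[[-3,0,0],[0,0,0],1],[[-3,0,0],[0,0,0],1],[[-3,0,0],[0,0,0],1],[[-3,0,0],[0,0,0],1],[[-3,0,0],[0,0,0],1],[[-3,0,0],[0,0,0],1]]'; python3 -c "from h import *;st()"
```

```text
t: 2.87
position: [0.5242, 0.0128, 0.244]
tool_rot: [3.141, 0.0, -3.004]
contact_force: [0.3, -0.6, -0.8]
width: 0.0853
t 2.87 rack [-102.2   -0.9  244. ] rpy [ 3.141  0.    -3.004] F [ 0.2 -0.6 -0.8] w 0.0853
t: 3.7
position: [0.5537, 0.0169, 0.2436]
tool_rot: [3.142, -0.0, -3.004]
contact_force: [-2.4, 0.0, -0.6]
width: 0.0854
t 3.7 rack [-72.5  -0.8 243.6] rpy [ 3.142 -0.    -3.004] F [-2.4  0.4 -0.6] w 0.0854
```

The fingers are in contact, pushing at about 2.4 N. Seating is expected with the TCP at about x = −16.

```bash
python3 -m crank '[[[-3,0,0],[0,0,0],1],[[-3,0,0],[0,0,0],1],[[-3,0,0],[0,0,0],1],[[-3,0,0],[0,0,0],1],[[-3,0,0],[0,0,0],1],[[-3,0,0],[0,0,0],1],[[-3,0,0],[0,0,0],1],[[-3,0,0],[0,0,0],1],[[-3,0,0],[0,0,0],1],[[-3,0,0],[0,0,0],1],[[-3,0,0],[0,0,0],1],[[-3,0,0],[0,0,0],1]]'
python3 - <<'E'
from h import *
st(); cv2.imwrite("pics/s3.png",cv2.resize(get_image("scene")["frame"][140:290,170:330],None,fx=3.8,fy=3.8,interpolation=cv2.INTER_CUBIC))
E
```

```text
t: 4.7
position: [0.5894, 0.0219, 0.2437]
tool_rot: [3.142, 0.0, -3.004]
contact_force: [-1.7, -0.4, -0.8]
width: 0.0851
t 4.7 rack [-36.4  -0.8 243.7] rpy [ 3.142  0.    -3.004] F [-1.7 -0.2 -0.8] w 0.0851
```

View pics/s3.png

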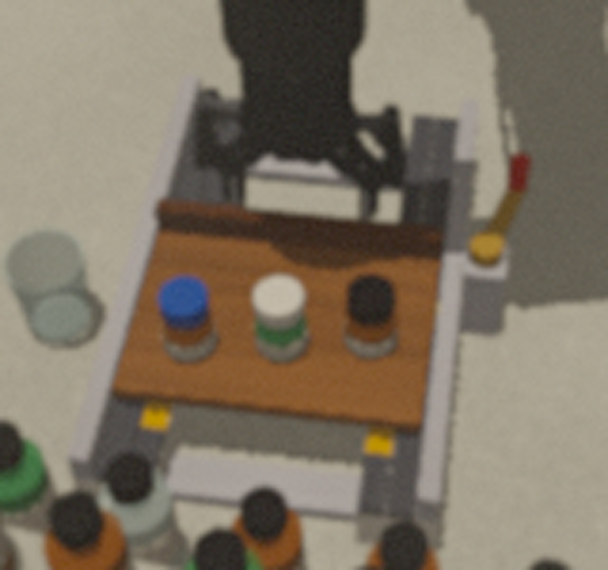

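The board is moving straight with its bottles upright, and the inner notches at (155,415) and (380,440) are still just ahead of it. I carry on in small steps and watch the force.

```bash
python3 -m crank '[[[-2,0,0],[0,0,0],1],[[-2,0,0],[0,0,0],1],[[-2,0,0],[0,0,0],1],[[-2,0,0],[0,0,0],1],[[-2,0,0],[0,0,0],1],[[-2,0,0],[0,0,0],1],[[-2,0,0],[0,0,0],1]]'; python3 -c "from h import *;st()"
python3 -m crank '[[[-2,0,0],[0,0,0],1],[[-2,0,0],[0,0,0],1]]' |grep contact; python3 -c "from h import *;st()"
```

```text
t: 5.33
position: [0.6032, 0.0238, 0.2438]
tool_rot: [3.142, 0.0, -3.004]
contact_force: [-2.5, -1.4, 1.2]
width: 0.0855
t 5.33 rack [-22.5  -0.8 243.8] rpy [ 3.142  0.    -3.004] F [-2.7 -1.   1.2] w 0.0855
contact_force: [-2.7, 0.3, -0.3]
t 5.5 rack [-18.5  -0.8 243.7] rpy [ 3.142  0.    -3.004] F [-2.7  0.7 -0.3] w 0.0853
```

```bash
for i in 1 2; do :; done; python3 -m crank '[[[-1.5,0,0],[0,0,0],1],[[-1.5,0,0],[0,0,0],1]]' |grep contact; python3 -c "from h import *;st()"
python3 -m crank '[[[-1.5,0,0],[0,0,0],1]]' |grep contact; python3 -c "from h import *;st()"
```

```text
contact_force: [-1.9, -0.7, 0.4]
t 5.67 rack [-15.5  -0.7 243.8] rpy [-3.142 -0.    -3.004] F [-2.  -0.4  0.4] w 0.0854
contact_force: [-3.3, 0.0, 1.5]
t 5.75 rack [-14.1  -0.7 243.8] rpy [-3.142 -0.    -3.004] F [-3.3  0.5  1.5] w 0.0851
```

```bash
python3 -m crank '[[[-1.5,0,0],[0,0,0],1]]' |grep contact; python3 -c "from h import *;st()"
python3 -m crank '[[[-1.5,0,0],[0,0,0],1]]' |grep contact
python3 - <<'E'
from h import *
st(); cv2.imwrite("pics/s4.png",cv2.resize(get_image("scene")["frame"][140:290,170:330],None,fx=3.8,fy=3.8,interpolation=cv2.INTER_CUBIC))
E
```

```text
contact_force: [-2.3, -1.0, 1.3]
t 5.83 rack [-12.6  -0.8 243.8] rpy [-3.142 -0.    -3.004] F [-2.5 -0.7  1.3] w 0.0852
contact_force: [-6.8, -1.5, 3.8]
t 5.92 rack [-11.5  -0.8 243.6] rpy [-3.141e+00 -1.000e-03 -3.004e+00] F [-7.  -0.5  3.8] w 0.0854
```

View pics/s4.png

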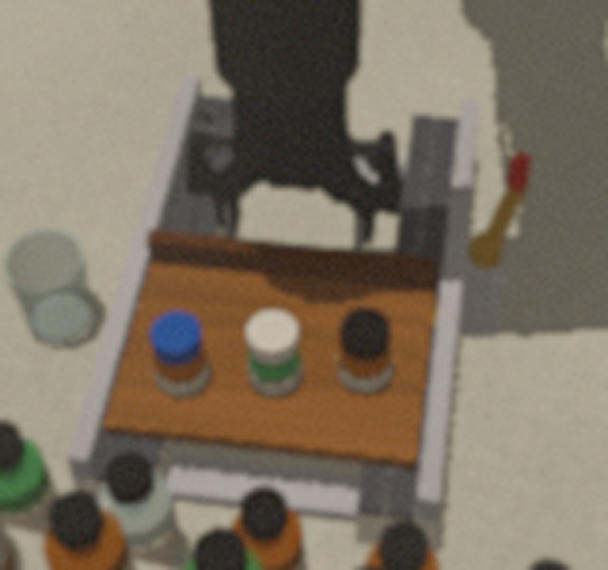

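The force jumped to 7 N and the board now covers both inner notches, so it seems to have dropped. I'll settle, then add one small nudge to confirm that it is stopped.

```bash
python3 -m crank '[[[0,0,0],[0,0,0],1],[[0,0,0],[0,0,0],1]]' |grep contact; python3 -c "from h import *;st()"
python3 -m crank '[[[-1,0,0],[0,0,0],1],[[0,0,0],[0,0,0],1]]' |grep contact; python3 -c "from h import *;st()"
```

```text
contact_force: [-5.4, -0.1, 2.8]
t 6.13 rack [-11.6  -0.9 243.6] rpy [-3.141e+00 -1.000e-03 -3.004e+00] F [-5.3  0.7  2.8] w 0.0853
contact_force: [-8.3, -1.1, 4.3]
t 6.3 rack [-11.2  -0.9 243.5] rpy [-3.141e+00 -3.000e-03 -3.004e+00] F [-8.4  0.   4.3] w 0.0858
```

It is now stopped against the notch wall. I'll back off, raise, shut the fingers and move out to the left of the keeper, then check the seating.

```bash
python3 -m crank '[[[5,0,0],[0,0,0],1],[[18,0,0],[0,0,0],1],[[19,0,0],[0,0,0],1],[[19,0,-10],[0,0,0],1],[[0,0,-30],[0,0,0],0.5],[[0,0,-30],[0,0,0],0],[[0,0,-20],[0,0,0],0],[[0,30,0],[0,0,-0.08],0],[[0,30,0],[0,0,-0.08],0],[[0,30,0],[0,0,-0.08],0],[[0,30,0],[0,0,0],0],[[0,30,0],[0,0,0],0]]'
python3 -m crank '[[[0,30,0],[0,0,0],0],[[0,20,0],[0,0,0],0],[[0,0,0],[0,0,0],0]]' >/dev/null
python3 - <<'E'
from h import *
st(); a=get_image("scene")["frame"][140:290,170:330];b=get_image("top")["frame"][125:250,190:315]
cv2.imwrite("pics/s5.png",cv2.resize(a,None,fx=4.8,fy=4.8,interpolation=cv2.INTER_CUBIC)[:600,:768])
cv2.imwrite("pics/t5.png",cv2.resize(b,None,fx=4.8,fy=4.8,interpolation=cv2.INTER_CUBIC))
E
```

```text
t: 7.3
position: [0.5133, 0.1621, 0.3342]
tool_rot: [3.141, 0.003, -2.764]
contact_force: [0.5, 0.1, 0.1]
width: 0.0005
t 7.55 rack [-104.7  198.9  334.3] rpy [ 3.140e+00  3.000e-03 -2.761e+00] F [-0.1  0.2 -0.6] w 0.0001
```

View pics/s5.png

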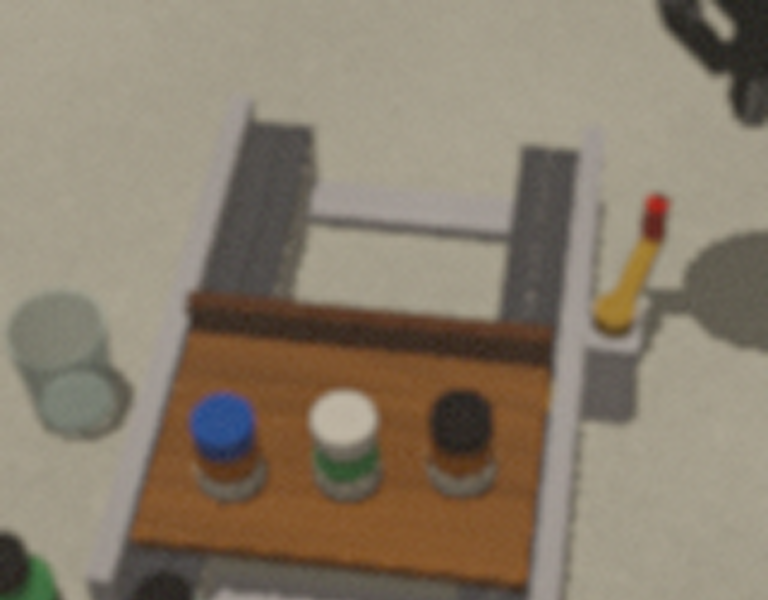

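View pics/t5.png

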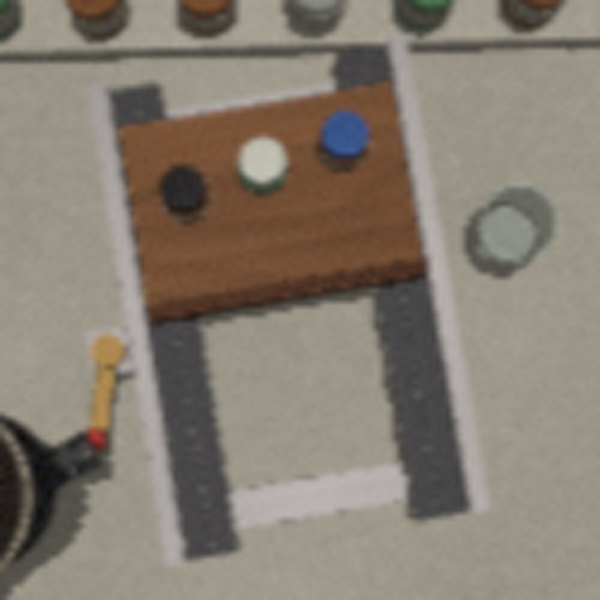

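The three bottles stand on the board. In the top crop the strip's near-top corners are about (148,318) and (427,272), and the far corners (120,127) and (392,85). I'll triangulate these with the scene crop points to check the height.

Run:
```python
from h import *
T=get_image("top");S=get_image("scene")
def tri(a,b):
    # ray point pairs, closest point
    A=[]
    L=[]
    for im,p,o in((T,a,(190,125)),(S,b,(170,140))):
        q=(p[0]/4.8+o[0]-.4,p[1]/4.8+o[1]-.4); L.append((ray(im,q,0),ray(im,q,.2)-ray(im,q,0)))
    M=np.zeros((3,3));r=np.zeros(3)
    for c,d in L:
        d=d/np.linalg.norm(d);Q=np.eye(3)-np.outer(d,d);M+=Q;r+=Q@c
    return rk(np.linalg.solve(M,r)).round(1)
for n,a,b in[("stripL",(148,318),(553,325)),("stripR",(427,272),(193,293)),("farL",(120,127),(527,587)),("farR",(392,85),(132,545)),("blk",(183,188),(460,415)),("wht",(263,163),(343,418)),("blu",(345,134),(222,422))]: print(n,tri(a,b))
for z in(.087,.093):
  for p in((148,318),(427,272)): print(z,rk(ray(T,(p[0]/4.8+189.6,p[1]/4.8+124.6),z)).round(1))
for z in(.062,.068):
  for p in((120,127),(392,85)): print(z,rk(ray(T,(p[0]/4.8+189.6,p[1]/4.8+124.6),z)).round(1))
st()
```

```text
stripL [  0.8 102.9  89.4]
stripR [   1.2 -103.3   84.8]
farL [149.5 104.   57.4]
farR [ 149.2 -105.1   51.9]
blk [ 86.8  61.8 114.4]
wht [ 95.6   2.  112.8]
blu [106.8 -59.6 113.2]
0.087 [  1.  102.9  87. ]
0.087 [   1.1 -103.6   87. ]
0.093 [  0.5 102.5  93. ]
0.093 [   0.6 -103.    93. ]
0.062 [148.6 102.6  62. ]
0.062 [ 147.1 -104.2   62. ]
0.068 [147.4 102.2  68. ]
0.068 [ 145.9 -103.6   68. ]
t 7.75 rack [-104.4  195.3  333.8] rpy [ 3.141e+00  1.000e-03 -2.764e+00] F [-0.3  0.7 -0.1] w -0.0003
```

The board is seated at x ≈ 73. It is level within measurement error, and the bottle tops are at 113 mm, where 117 means dropped and 123 riding. The earlier turn had the wrong sign, so I turn the tool the other way to line up with the keeper bar and then come down outside the pin.

```bash
python3 -m crank '[[[0,0,0],[0,0,0.12],0],[[0,0,0],[0,0,0.12],0],[[0,0,0],[0,0,0.12],0],[[0,0,0],[0,0,0.12],0],[[-16,6,0],[0,0,0],0],[[-17,6,0],[0,0,0],0],[[0,0,25],[0,0,0],0],[[0,0,25],[0,0,0],0],[[0,0,19],[0,0,0],0],[[0,0,0],[0,0,0],0],[[0,0,0],[0,0,0],0]]'
python3 - <<'E'
from h import *
st(); p=rk(get_obs()["position"])-[-18,136,0]; a=.24
print("radial",p[:2]@[-np.cos(a),np.sin(a)],"behind",p[:2]@[np.sin(a),np.cos(a)])
E
```

```text
t: 8.67
position: [0.5293, 0.2146, 0.2641]
tool_rot: [-3.14, -0.001, 3.038]
contact_force: [0.9, -0.0, 1.0]
width: -0.0001
t 8.67 rack [-69.5 198.4 264.1] rpy [-3.140e+00 -1.000e-03  3.038e+00] F [ 0.9 -0.1  1. ] w -0.0001
radial 64.86902961070567 behind 48.35816841409504
```

```bash
python3 -m crank '[[[0,-6,0],[0,0,0],0],[[0,-6,0],[0,0,0],0],[[0,-6,0],[0,0,0],0],[[0,-6,0],[0,0,0],0],[[0,0,0],[0,0,0],0]]' |grep contact
python3 -m crank '[[[2.1,-6.6,0],[0,0,-0.1],0],[[2.1,-6.6,0],[0,0,-0.1],0],[[2.1,-6.6,0],[0,0,-0.1],0],[[2.1,-6.6,0],[0,0,-0.1],0],[[2.1,-6.6,0],[0,0,-0.1],0],[[2.1,-6.6,0],[0,0,-0.1],0],[[2.1,-6.6,0],[0,0,-0.1],0],[[2.1,-6.6,0],[0,0,-0.1],0]]'
python3 - <<'E'
from h import *
st(); p=rk(get_obs()["position"])-[-18,136,0]; a=.24-.8
print("radial",p[:2]@[-np.cos(a),np.sin(a)],"behind",p[:2]@[np.sin(a),np.cos(a)])
a=get_image("scene")["frame"][140:265,200:325]
cv2.imwrite("pics/s6.png",cv2.resize(a,None,fx=4.8,fy=4.8,interpolation=cv2.INTER_CUBIC))
E
```

```text
contact_force: [-0.6, -0.7, 0.3]
t: 9.75
position: [0.5231, 0.1375, 0.2651]
tool_rot: [3.141, 0.0, -2.439]
contact_force: [-0.2, 0.9, 0.9]
width: -0.0006
t 9.75 rack [-86.3 122.8 265.1] rpy [ 3.141  0.    -2.439] F [-0.1  0.9  0.9] w -0.0006
radial 64.86051674187968 behind 25.109776555653013
```

View pics/s6.png

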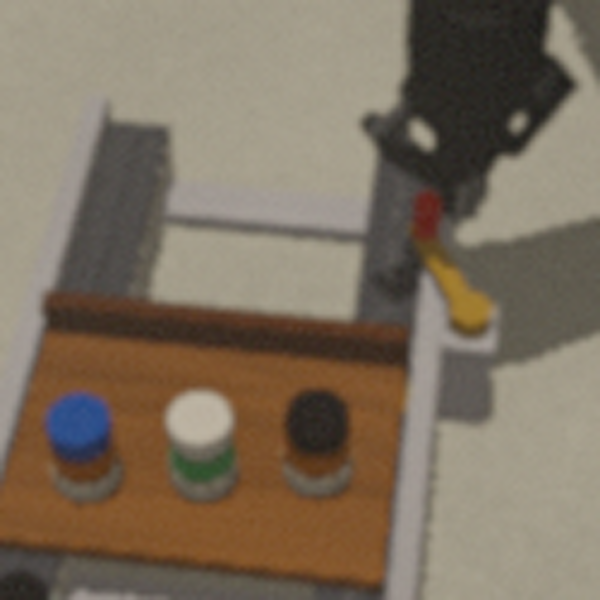

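The keeper is swinging inwards: the pin is at (428,215), pushed by the fingertip, and tracking is good (radial 65, behind 25). I continue the arc.

```bash
python3 -m crank '[[[2.1,-6.6,0],[0,0,-0.1],0],[[2.1,-6.6,0],[0,0,-0.1],0],[[2.1,-6.6,0],[0,0,-0.1],0],[[2.1,-6.6,0],[0,0,-0.1],0],[[2.1,-6.6,0],[0,0,-0.1],0],[[2.1,-6.6,0],[0,0,-0.1],0],[[2.1,-6.6,0],[0,0,-0.1],0],[[2.1,-6.6,0],[0,0,-0.1],0]]' |grep contact
python3 -m crank '[[[1,-3.3,0],[0,0,-0.05],0],[[1,-3.3,0],[0,0,-0.05],0],[[0,0,0],[0,0,0],0]]' |grep contact
python3 - <<'E'
from h import *
st(); p=rk(get_obs()["position"])-[-18,136,0]; a=.24-1.7
print("radial",p[:2]@[-np.cos(a),np.sin(a)],"behind",p[:2]@[np.sin(a),np.cos(a)])
E
```

```text
contact_force: [-1.3, -0.0, 0.9]
contact_force: [-0.5, 0.1, -0.6]
t 10.72 rack [-49.   75.4 264.8] rpy [-3.141 -0.    -1.544] F [-0.5  0.2 -0.6] w -0.0001
radial 63.694145737163204 behind 24.064063018561193
```

```bash
python3 -m crank '[[[0.8,-2.5,0],[0,0,-0.05],0],[[0.8,-2.5,0],[0,0,-0.05],0],[[0,-1.5,0],[0,0,0],0]]' |grep contact
python3 -c "from h import *;st()"
python3 -m crank '[[[0,-1.5,0],[0,0,0],0],[[0,0,0],[0,0,0],0]]' |grep contact
python3 -c "from h import *;st()"
python3 -m crank '[[[0,-1,0],[0,0,0],0],[[0,0,0],[0,0,0],0]]' |grep contact
python3 -c "from h import *;st()"
```

```text
contact_force: [0.1, -1.0, 0.3]
t 10.97 rack [-43.1  73.5 264.8] rpy [ 3.141 -0.    -1.445] F [-0.1 -1.   0.3] w -0.0001
contact_force: [0.6, 0.4, -0.1]
t 11.13 rack [-41.3  73.6 264.8] rpy [-3.141  0.    -1.447] F [ 0.6  0.3 -0.1] w 0.0
contact_force: [0.0, -0.1, -0.7]
t 11.3 rack [-40.4  73.6 264.8] rpy [-3.141 -0.    -1.445] F [ 0.  -0.1 -0.7] w -0.0002
```

```bash
python3 -m crank '[[[0,-1.5,0],[0,0,0],0],[[0,-1.5,0],[0,0,0],0],[[0,0,0],[0,0,0],0]]' |grep contact
python3 -c "from h import *;st()"
python3 - <<'E'
from h import *
a=get_image("scene")["frame"][140:265,200:325]
cv2.imwrite("pics/s7.png",cv2.resize(a,None,fx=4.8,fy=4.8,interpolation=cv2.INTER_CUBIC))
E
```

```text
contact_force: [-5.9, 0.2, 4.5]
t 11.55 rack [-38.2  73.4 264.5] rpy [ 3.139 -0.    -1.445] F [-5.8  1.   4.5] w -0.0001
```

View pics/s7.png

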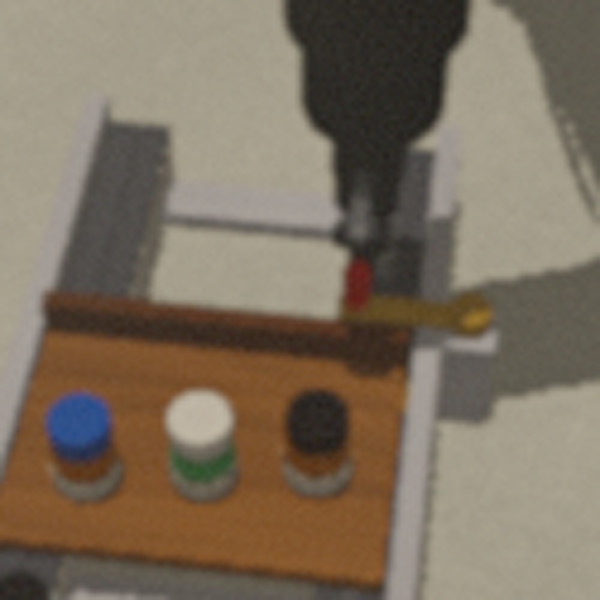

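The keeper is at its stop (6 N) and lies parallel to the strip behind it. I retreat straight back, raise and check.

```bash
python3 -m crank '[[[0,3,0],[0,0,0],0],[[0,12,0],[0,0,0],0],[[0,25,0],[0,0,0],0],[[0,25,0],[0,0,0],0],[[0,25,-10],[0,0,0],0],[[0,20,-30],[0,0,0],0],[[0,0,-30],[0,0,0],0],[[0,0,-30],[0,0,0],0],[[0,0,0],[0,0,0],0],[[0,0,0],[0,0,0],0]]' |grep contact
python3 - <<'E'
from h import *
st()
a=get_image("scene")["frame"][140:290,170:330]; b=get_image("top")["frame"][125:275,160:320]
cv2.imwrite("pics/f.png",np.hstack([cv2.resize(i,None,fx=2.5*.99,fy=2.5*.99,interpolation=cv2.INTER_CUBIC) for i in(a,b)]))
E
```

```text
contact_force: [0.1, -1.3, -1.8]
t 12.43 rack [-147.    74.8  366.9] rpy [-3.136e+00  2.000e-03 -1.444e+00] F [-0.1 -1.3 -1.8] w 0.0002
```

View pics/f.png

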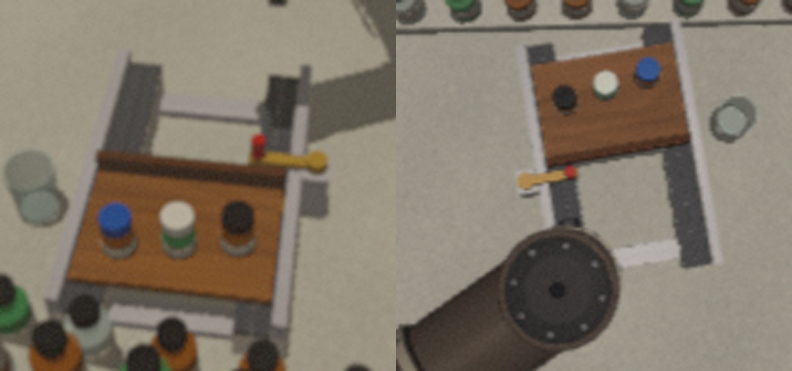

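The board is seated, the bottles are upright and the arm is clear. In the top half the pivot is at (523,181) and the pin top at (571,172). I'll compute the keeper angle before handing in.

Run:
```python
from h import *
T=get_image("top"); g=lambda p,z: rk(ray(T,((p[0]-396)/2.475+159.8,p[1]/2.475+124.8),z))
a=g((523,181),.084);b=g((571,172),.112); d=a-b; th=np.arctan2(d[0],d[1]); print(a,b,th, np.arctan2(-18-b[0],136-b[1])); st()
if th<.08: finish_job(); print("handed in")
```

```text
[-17.93295286 139.18629307  84.        ] [-18.55109752  69.10938348 112.        ] 0.008820717590474638 0.008238600278881996
t 12.58 rack [-147.7   74.5  363.9] rpy [ 3.141 -0.    -1.444] F [-0.3  0.1 -0.1] w -0.0001
the job is handed in; nothing more can be done
handed in
```

The board is seated in its notches, the keeper is closed behind it, and I handed the job in at about 12.6 s.

- **Board:** I pushed the strip with the open fingertips at about 2–3 N until the notch wall stopped the board, where the force rose to about 8 N. Afterwards I measured its x at about 73 mm, within the 64–76 mm limit.
- **Height:** Triangulated heights match a dropped board, not a riding one. Bottle tops were at about 113 mm, where 117 means dropped and 123 riding. They scatter by about 5 mm and the far corners read 5–10 mm low, so this confirms the drop but not the 2.5 mm and 0.02 rad limits.
- **Keeper:** I swung it round by the pin with the closed fingertips until it met its stop at about 6 N. The last image gives an angle of about 0.01 rad, against a limit of 0.12.
- **Bottles and bystanders:** The last pictures show all three bottles upright on the board and the beaker where it was. I did not re-measure the other bystanders, but the arm met no unexpected force.
- **Robot:** It ended clear of everything, with forces near zero.

One turn of the tool beside the keeper went the wrong way at first. I corrected it in free space before touching the keeper.

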